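# Load a test cartridge into the reader's sloping bay until it clicks

### The job

Take the long flanged test cartridge out of the holder and slide it, narrow nose first, down into the sloping bay of the test reader; press it home until the spring catch clicks over its end. Then press the round plunger on top of the reader all the way down to its stop, to pierce the cartridge, and let it come back up. Do not force anything, leave the short cartridge in the holder, and do not push over or shove aside the gel bottle, the timer and the test-kit carton.

Things in the scene. Friction and masses are not known exactly. Their poses are not given: they have to be found in the camera images.
- reader: Test reader, white and grey, 205 deep (x) x 170 wide (y) x 147 mm high, fixed, its front turned to the robot's left; origin under its centre, z up, front at its -x. From the front (49 mm high) its deck rises at 35 degrees to a level ledge at the back (from x = +40 mm, 147 mm high). The bay is in the middle of the sloping deck, the plunger in the middle of the ledge, a display to the left.
- bay: Cartridge bay, a straight well in the deck. Origin: centre of its mouth, in the deck's plane (reader x -24.5, y 0, z 104 mm). z points out of the well, square to the deck (leaning 35 degrees from vertical to the reader's front), y across its width, x up the slope. Inside 52.5 (y) x 28.5 mm (x): 1.25 mm clear all round a cartridge; the mouth has a small lead-in. Either broad face may be up.
- seat_end (a point): On the bay's axis, 8 mm above the deck: where the centre of the cartridge's flanged end is when home (held up under the catch by a sprung plate in the well, which meets the nose for the last 12 mm with 1.5 to 3.5 N). Pushing takes 8 to 20 N while the flange wedges the catch aside, 5 to 12 N while it rubs along the hook, 2 to 5 N after the click; 5 mm deeper is a hard stop.
- catch_hook (a point): Lower inner tip of the catch, a grey sprung lever 16 mm wide at the right edge of the mouth (bay -y), 38 mm high with its outward thumb tab. At rest the tip is at bay y -24, z +8.3 mm, 6 mm over the flange's place. Its top slopes up to y -35, z 30 mm: the flange, coming down, wedges it aside from about 17 to 10 mm before home, then rubs along it until it snaps over the flange's end.
- catch (a joint): Angle of the catch lever (rad): 0 at rest, 0.06 to 0.1 while the flange's edge pushes it aside, back to 0 when it has clicked. Sprung to 0.
- cartridge: Test cartridge, white, grey flange, loose, 0.08 to 0.17 kg, 100 mm long. Origin: centre of its nose; z along its length to the flanged end, y across its width, x its thickness. Body 50 (y) x 26 mm (x), the lowest 13 mm tapering to 40 x 17. The last 10 mm: flange, 60 mm wide, also 26 thick. Stands nose down in a holder slot, 48 mm out of it. Grip it across the 26 mm, near the flanged end.
- cartridge_end (a point): Centre of the cartridge's flat flanged end (a dark round pad), 100 mm from its nose; 108 mm above the table in the holder.
- short_cartridge: A shorter cartridge without flange (74 x 50 x 26 mm), loose in the other slot, its top 82 mm above the table; stays there. Origin at the centre of its lower end, z up.
- holder: Grey holder block, 46 (x) x 152 (y) x 60 mm high, fixed; origin under its centre. Two slots 30 x 54 mm, 52 mm deep (floor 8 mm above the table), at y = -37 and +37 mm; which one holds the long cartridge changes.
- plunger (a joint): How far the plunger is pressed (m): 0 up, 0.014 at its stop. Spring: about 2 N at first, 8 N at the stop; it comes back up by itself.
- plunger_top (a point): Top centre of the plunger's round black head, 36 mm across, on the reader's ledge, 177 mm above the table (reader x +70, y 0 mm). Pressed straight down.
- gel_bottle: Bystander: turquoise hand-gel bottle, 37 x 61 x 155 mm, standing loose beside the reader, beyond its display; origin under its centre.
- timer: Bystander: small white timer, 58 x 66 x 19 mm, lying loose beside the holder; origin under its centre.
- test_kit: Bystander: small carton, 62 x 112 x 21 mm, lying loose beyond the holder's far end; origin under its centre.
Not all that is in view belongs to the job. Leave any blue look-alike of the holder alone. Leave any red look-alike of the cartridge alone.

How it is judged:
By the outcome, as a careful person would: the job done as asked, in the order asked, and still so for the second after the job is handed in, with the robot touching nothing.
It also fails if it takes over 66 s, if anything falls off the work surface, if the arm or the gripper's body presses on something with over 40 N, if the wrist force passes 120 N, or if a joint passes its speed limit or range.

### The arm

A 7-joint arm with a two-finger parallel gripper is mounted at the origin on a cart in front of the work surface, level with it; the furniture and walls round the work are solid. World frame = base frame: x ahead of the robot, y to its left, z up, the work surface at z = 0. Lengths are in m, angles in rad, forces in N, time in s.
With the tool pointing down it reaches from about 0.375 to 0.925 m from the base axis. Payload 3.1 kg.
Tool frame: the origin (TCP) lies between the finger pads; the fingertips stand 19 mm ahead of it and the grasp point (between the pads) is the TCP; z points along the fingers, y is the line along which they close (so a half turn about z gives the same grasp; the last joint's range is limited). The gripper opens to 85 mm and grips with 20 to 120 N. Pads are 22 mm wide; open, the fingers measure 114 mm over their backs; the gripper's body (76 mm by 85 mm) begins 54 mm behind the grasp point. The pads swing forward as they close: fully open they stand 13 mm farther back than shut.
Start: joints at [1.016, 0.383, 0.044, 1.598, -0.018, 1.161, -0.05], TCP at [0.287, -0.583, 0.25] pointing down, gripper open.
Joint ranges: [-2.61, 2.61], [-0.41, 2.15], [-1.48, 1.57], [0, 2.5], [-1.57, 4.71], [0.05, 1.97], [-2.85, 2.85]. Speed limits (rad/s): [2.79, 2.79, 3.14, 3.14, 3.14, 3.14, 3.14].

### API

Orientations are given as a unit quaternion [x, y, z, w].
In Python, from bench import move_ptp, movel, move_j, move_gripper, pause, inverse_kinematics, read_camera, camera_params, MotionError, sign_off, look_for, tip_of, read_time_s, read_qpos, read_joint_vel, read_effort, read_eef_pos, read_tcp_rot, read_ft_force, read_ft_torque, read_finger_gap, read_grasp_force gives the robot as it stands. Calls block until the motion is done:
- move_ptp(position, orientation): joint-space move of the TCP to a pose.
- movel(position, orientation=None, speed=0.15): straight line of the TCP; orientation=None keeps the orientation; speed is the mean speed in m/s.
- move_j(angles): joint-space move.
- move_gripper(opening, effort=None): finger opening in m; effort is the grip in N (None keeps the last); returns when the fingers have stopped.
- pause(seconds).
- inverse_kinematics(position, orientation): joint angles nearest the present ones, or None.
- read_camera(name): name is "scene" or "side" or "wrist"; returns the picture (420x560x3 uint8, red, green, blue); there is no depth.
- camera_params(name): a dict with "K" (3x3 intrinsics, pixels), "camera_from_world" (4x4, takes a point from world to camera coordinates). Camera axes: x right, y down, z forward; pixel columns grow to the right and rows downward; lengths in m; the calibration is good to about 2 mm. A picture is of the moment at which its call begins: read the wrist's pose just before it. camera_params takes no time and is no camera call; for the wrist camera it gives the pose at the moment of the call.
A pose or a line that the arm cannot do raises MotionError and nothing moves.
- sign_off(): hands the job in; it is judged then, once.
Trained networks look in the newest picture that a camera, given by its name, has taken for a name from the list of things; names that differ only in an ending like _2 or _b are one class to them, and where a whole thing is asked for, a point or a joint stands for the part that bears it (a point fixed in the world has none). Each returns a list of dicts, best first, with "confidence" (0 to 1); they miss things now and then, are a little off and sometimes report something else, mostly with a low value. They report only what shows in the picture. A call takes as long as a camera call. They do not tell look-alikes from the thing itself.
- look_for(camera, name): "at" ([column, row] in pixels, amid what is visible of it).
- tip_of(camera, name): "at" ([column, row] in pixels: a listed point, or the origin of a listed thing).
Readings, each from a call of its own:
- read_time_s(): time.
- read_qpos(): joint angles.
- read_joint_vel(): joint speeds.
- read_effort(): joint torques, N m.
- read_eef_pos(): TCP position.
- read_tcp_rot(): TCP orientation.
- read_ft_force(): force on the tool from outside, world axes, zero at the start.
- read_ft_torque(): the same for the moment, N m.
- read_finger_gap(): finger opening in m.
- read_grasp_force(): force on a finger pad.
Only numpy, scipy, OpenCV 4.12 (cv2) and the standard library are available. Lean on these libraries where they do the work, as an engineer would, in place of code of your own. Each camera call takes 0.05 s, during which the arm holds its last target. There are 200 camera calls.

## Working session

There is one attempt and no reset: what is moved stays moved. The work goes in short steps, each a Python script; the robot and the scene stay as the last script left them, time stands still between calls to the robot, and variables do not carry over. Pictures are saved under pics/ and viewed, at most 12 in all, crops included, and the job is handed in when it is done.

```bash
mkdir -p pics; ls
python3 - <<'E'
from bench import *
import cv2, numpy as np
ims=[]
for c in ["scene","side"]:
    im=read_camera(c); cv2.imwrite(f"pics/{c}0.png",im[:,:,::-1])
    p=camera_params(c); print(c,np.round(p["K"],1).tolist(),np.round(p["camera_from_world"],3).tolist())
    for n in ["cartridge_end","short_cartridge","holder","reader","plunger_top","catch_hook","bay","seat_end","gel_bottle","timer","test_kit"]:
        print(n,[(np.round(d["at"]).tolist(),round(d["confidence"],2)) for d in tip_of(c,n)][:3])
print(read_time_s(),read_tcp_rot())
E
```

```text
pics
scene [[400.5, 0.0, 276.3], [0.0, 400.5, 209.9], [0.0, 0.0, 1.0]] [[-0.789, -0.615, 0.019, 0.46], [-0.423, 0.52, -0.742, 0.286], [0.446, -0.593, -0.67, 0.974], [0.0, 0.0, 0.0, 1.0]]
cartridge_end [([271.0, 274.0], 0.84), ([312.0, 263.0], 0.68)]
short_cartridge []
holder [([284.0, 250.0], 0.87), ([258.0, 294.0], 0.71)]
reader [([336.0, 209.0], 0.63)]
plunger_top [([347.0, 147.0], 0.56), ([271.0, 275.0], 0.24), ([297.0, 198.0], 0.21)]
catch_hook [([258.0, 297.0], 0.55), ([349.0, 186.0], 0.38)]
bay [([341.0, 188.0], 0.6)]
seat_end [([337.0, 183.0], 0.97), ([338.0, 207.0], 0.26)]
gel_bottle [([296.0, 198.0], 0.67), ([259.0, 293.0], 0.66)]
timer [([225.0, 317.0], 0.89), ([347.0, 146.0], 0.26)]
test_kit [([214.0, 280.0], 0.74), ([296.0, 197.0], 0.18)]
side [[463.8, 0.0, 278.6], [0.0, 463.8, 210.6], [0.0, 0.0, 1.0]] [[-0.964, -0.267, 0.012, 0.528], [-0.153, 0.514, -0.844, 0.158], [0.22, -0.815, -0.536, 1.306], [0.0, 0.0, 0.0, 1.0]]
cartridge_end [([332.0, 250.0], 0.72)]
short_cartridge [([279.0, 291.0], 0.75), ([241.0, 290.0], 0.2)]
holder [([291.0, 293.0], 0.82), ([286.0, 254.0], 0.73)]
reader [([312.0, 209.0], 0.9)]
plunger_top [([308.0, 151.0], 0.62)]
catch_hook [([321.0, 184.0], 0.51), ([319.0, 183.0], 0.44)]
bay [([320.0, 183.0], 0.7)]
seat_end [([316.0, 184.0], 0.84), ([240.0, 293.0], 0.54)]
gel_bottle [([274.0, 211.0], 0.61), ([241.0, 287.0], 0.47), ([312.0, 151.0], 0.28)]
timer [([265.0, 319.0], 0.96)]
test_kit [([314.0, 212.0], 0.62)]
1.2 [ 9.74028032e-01  2.26427454e-01  1.56295946e-05 -1.79802933e-05]
```

View pics/scene0.png

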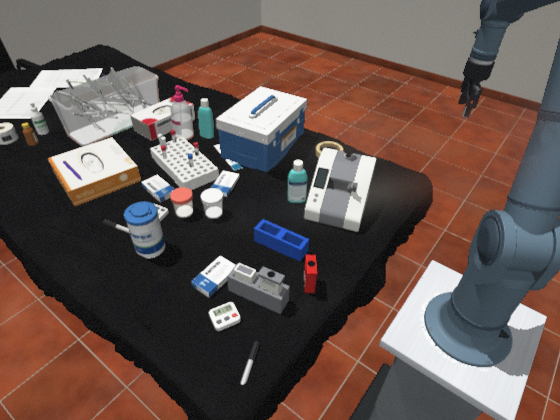

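View pics/side0.png

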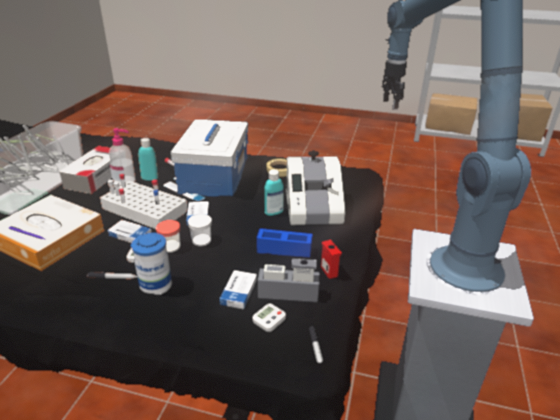

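Scene picture: grey holder at about (258,288), long cartridge with its dark pad at (271,273), short one at (245,270). The red look-alike is at (311,272), the blue holder at (281,240), the reader at (341,188) and its plunger at (347,150). In the side picture the grey holder is at (290,280), the long cartridge at (304,266) and the reader at (315,190). Next I'll estimate rough positions.

```bash
cat > h.py <<'E'
from bench import *
import cv2, numpy as np
from scipy.spatial.transform import Rotation as R
def ray(p,uv):
    T=p["camera_from_world"];K=p["K"];Rm=T[:3,:3]
    return -Rm.T@T[:3,3], Rm.T@np.linalg.inv(K)@np.array([uv[0],uv[1],1.])
def onz(p,uv,z):
    o,d=ray(p,uv); return o+d*(z-o[2])/d[2]
def proj(p,X):
    c=p["camera_from_world"]@np.append(X,1); q=p["K"]@c[:3]; return q[:2]/q[2]
def down(yaw): # tool z down; tool y axis at world angle yaw
    y=np.array([np.cos(yaw),np.sin(yaw),0]);z=np.array([0,0,-1.]);x=np.cross(y,z)
    return R.from_matrix(np.c_[x,y,z]).as_quat()
E
python3 - <<'E'
from h import *
s=camera_params("scene");d=camera_params("side")
def tri(n,a,b,z):print(n,onz(s,a,z).round(3),onz(d,b,z).round(3))
tri("end",(271,274),(304,264),.108)
tri("holder top",(258,288),(290,280),.05)
tri("short",(245,270),(276,267),.082)
tri("plunger",(347,147),(308,151),.177)
tri("plunger",(347,147),(314,154),.177)
tri("hook",(349,186),(321,184),.115)
tri("seat",(337,183),(316,184),.11)
tri("gel",(296,200),(274,211),0.)
tri("timer",(225,317),(265,319),0.01)
tri("kit",(214,277),(238,290),0.01)
tri("red",(311,260),(332,245),0.1)
tri("blue",(281,240),(285,243),0.04)
E
```

```text
end [0.418 0.236 0.108] [0.416 0.248 0.108]
holder top [0.445 0.254 0.05 ] [0.45 0.25 0.05]
short [0.489 0.25  0.082] [0.487 0.248 0.082]
plunger [ 0.511 -0.255  0.177] [ 0.518 -0.244  0.177]
plunger [ 0.511 -0.255  0.177] [ 0.494 -0.228  0.177]
hook [ 0.441 -0.164  0.115] [ 0.452 -0.148  0.115]
seat [ 0.479 -0.16   0.11 ] [ 0.468 -0.152  0.11 ]
gel [ 0.599 -0.125  0.   ] [ 0.599 -0.127  0.   ]
timer [0.471 0.347 0.01 ] [0.483 0.359 0.01 ]
kit [0.578 0.276 0.01 ] [0.58 0.28 0.01]
red [0.372 0.135 0.1  ] [0.365 0.14  0.1  ]
blue [0.505 0.081 0.04 ] [0.505 0.088 0.04 ]
```

```bash
cat >> h.py <<'E'
def bayaxes(yaw):
    rx=np.array([np.cos(yaw),np.sin(yaw),0]);c,s=np.cos(np.radians(35)),np.sin(np.radians(35))
    bx=c*rx+s*np.array([0,0,1.]);bz=-s*rx+c*np.array([0,0,1.]);return bx,np.cross(bz,bx),bz
def bayq(yaw,sg):
    bx,by,bz=bayaxes(yaw);y=sg*bx;z=-bz
    return R.from_matrix(np.c_[np.cross(y,z),y,z]).as_quat()
def limits(q):
    lo=np.array([-2.61,-.41,-1.48,0,-1.57,.05,-2.85]);hi=np.array([2.61,2.15,1.57,2.5,4.71,1.97,2.85])
    return np.minimum(q-lo,hi-q).min()
E
python3 - <<'E'
from h import *
p=camera_params("wrist");T=np.linalg.inv(p["camera_from_world"])
Rt=R.from_quat(read_tcp_rot()).as_matrix()
print("cam in tool",(Rt.T@(T[:3,3]-read_eef_pos())).round(4),(Rt.T@T[:3,:3]).round(3).tolist(),p["K"][0,0])
yaw=np.radians(-67);bx,by,bz=bayaxes(yaw)
M=np.array([.473,-.162,.104])
hy=np.radians(5)
for sg in(1,-1):
  for nm,h in(("b.2",.2),("b.03",.03),("b.0",.0)):
    q=inverse_kinematics(M+h*bz,bayq(yaw,sg));print(sg,nm,None if q is None else (np.round(q,2).tolist(),limits(np.array(q))))
  for h in(.1,.3):
    q=inverse_kinematics([.417,.242,h],down(hy+sg*np.pi/2));print(sg,"h",h,None if q is None else (np.round(q,2).tolist(),limits(np.array(q))))
E
```

```text
cam in tool [ 0.0805 -0.0003 -0.124 ] [[-0.001, -0.951, -0.309], [1.0, -0.0, -0.002], [0.002, -0.309, 0.951]] 355.0691926917333
1 b.2 ([0.84, -0.15, -1.13, 2.21, 0.57, 1.0, -1.77], np.float64(0.2580248928078185))
1 b.03 ([0.59, 0.27, -0.77, 2.28, 1.14, 0.88, -2.18], np.float64(0.2212704363179392))
1 b.0 ([0.49, 0.32, -0.63, 2.28, 1.2, 0.83, -2.23], np.float64(0.22157793153999217))
1 h 0.1 ([0.2, 0.43, -0.92, 2.08, 0.46, 0.85, 0.66], np.float64(0.42314308965835545))
1 h 0.3 ([0.6, 0.17, -1.29, 1.89, 0.17, 1.21, 0.91], np.float64(0.18878918558770752))
-1 b.2 ([0.25, -0.1, -0.6, 2.22, 0.64, 1.06, 1.28], np.float64(0.2758262144731951))
-1 b.03 ([0.34, 0.23, -0.51, 2.29, 1.07, 0.82, 0.99], np.float64(0.21168737472517352))
-1 b.0 ([0.34, 0.29, -0.47, 2.28, 1.16, 0.79, 0.93], np.float64(0.21557257034669242))
-1 h 0.1 ([0.17, 0.42, -0.88, 2.08, 0.43, 0.84, -2.45], np.float64(0.39570915212852364))
-1 h 0.3 ([0.47, 0.12, -1.12, 1.89, 0.11, 1.2, -2.18], np.float64(0.358771131725103))
```

Run:
```python
from h import *
yaw=np.radians(-67);bx,by,bz=bayaxes(yaw)
M=np.array([.473,-.162,.104])
move_ptp(M+.15*bz+.02*bx,bayq(yaw,-1)); pause(.3)
print(read_eef_pos(),read_time_s())
p=camera_params("wrist");np.savez("bay.npz",**p)
im=read_camera("wrist");cv2.imwrite("pics/w1.png",im[:,:,::-1])
for n in ["plunger_top","catch_hook","bay","seat_end"]:
    print(n,[(np.round(d["at"],1).tolist(),round(d["confidence"],2)) for d in tip_of("wrist",n)][:3])
for i,sx in enumerate((1,)):
    print([proj(p,M+a*.02625*by+b*.01425*bx).round(1).tolist() for a,b in((1,1),(1,-1),(-1,-1),(-1,1))])
```

```text
[ 0.44582756 -0.09841577  0.23831874] 3.35
plunger_top [([160.8, 188.6], 0.71), ([312.2, 198.8], 0.5)]
catch_hook [([316.2, 169.4], 0.78)]
bay [([313.9, 197.6], 0.66)]
seat_end [([312.0, 199.3], 0.62)]
[[290.8, 228.0], [325.4, 227.9], [327.7, 164.9], [291.1, 165.0]]
```

View pics/w1.png

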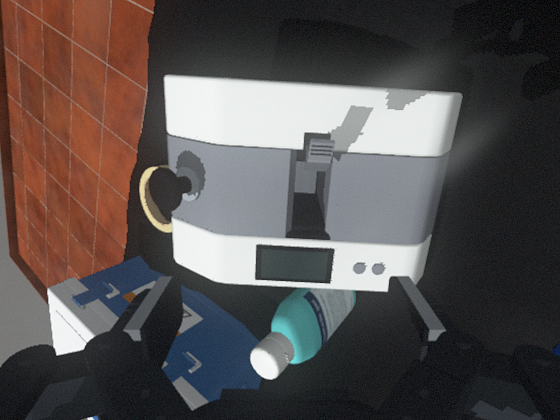

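The reader fills the middle of the picture. The bay mouth spans about (289,150) to (329,238), the catch is at (319,148) at its right edge, the plunger at (183,180) and the gel bottle at (300,335). I'll zoom in for mouth edges.

Run:
```python
import cv2
im=cv2.imread("pics/w1.png")
c=cv2.resize(im[125:250,150:350],None,fx=4,fy=4,interpolation=cv2.INTER_CUBIC)
c=cv2.convertScaleAbs(c,alpha=1.5,beta=20)
for i in range(0,200,25): cv2.putText(c,str(150+i),(i*4,10),0,.4,(0,0,255));cv2.line(c,(i*4,0),(i*4,5),(0,0,255))
for i in range(0,125,25): cv2.putText(c,str(125+i),(0,i*4+4),0,.4,(0,0,255))
cv2.imwrite("pics/w1c.png",c)
```

```text
(no output)
```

View pics/w1c.png

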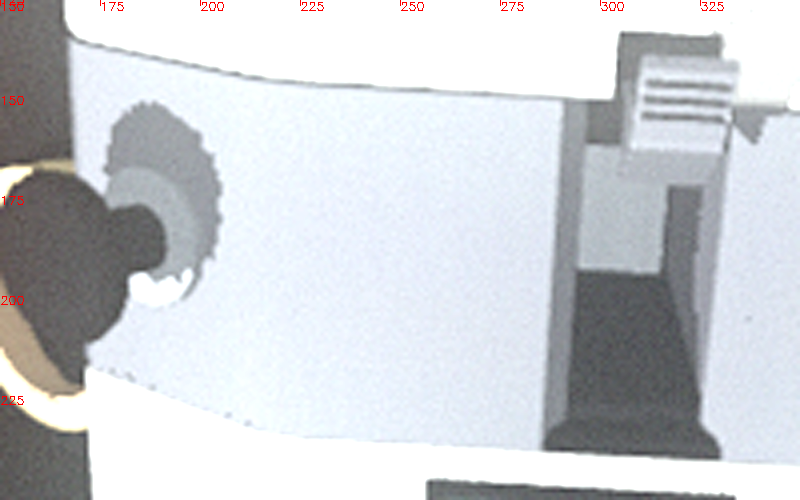

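```bash
cat > fit.py <<'E'
from h import *
from scipy.optimize import least_squares
p=dict(np.load("bay.npz"));g=cv2.cvtColor(cv2.imread("pics/w1.png"),cv2.COLOR_BGR2GRAY).astype(float)
def sub(v,i): # subpixel peak
    a,b,c=v[i-1],v[i],v[i+1];return i+.5*(a-c)/(a-2*b+c)
def edge(line,lo,hi,sign,off=.0):
    d=sign*(line[2:]-line[:-2]);d=np.r_[0,d,0];i=lo+np.argmax(d[lo:hi]);return sub(d,i)
L=np.array([(edge(g[r],*(int(290.7-(r-150)*5/87)+k for k in(-4,4)),-1),r) for r in range(160,232,3)])
Rr=np.array([(edge(g[r],326,336,1),r) for r in range(182,234,3)])
B=np.array([(c,edge(g[:,c],233,244,1)) for c in range(292,328,3)])
for e in(L,Rr,B):print(e[::3].round(1).tolist())
def clean(e,ax):
    f=np.polyfit(e[:,1-ax],e[:,ax],1);r=e[:,ax]-np.polyval(f,e[:,1-ax]);m=np.abs(r-np.median(r))<.6
    f=np.polyfit(e[m,1-ax],e[m,ax],1);print("line",f.round(4),m.sum(),len(m),r[m].std().round(2));return e[m]
L,Rr,B=clean(L,0),clean(Rr,0),clean(B,1)
def back(v,e):
    x,y,yaw=v[:3];rx=np.array([np.cos(yaw),np.sin(yaw),0]);M=np.array([x,y,.104])
    bx,by,bz=bayaxes(yaw);out=[]
    for uv in e:
        o,d=ray(p,uv);P=o+d*((M-o)@bz)/(d@bz);out.append([(P-M)@bx,(P-M)@by])
    return np.array(out)
def res(v):
    return np.r_[back(v,L)[:,0]-.01425-v[3],back(v,Rr)[:,0]+.01425+v[3],back(v,B)[:,1]-.02625-v[3]]*1e3
if __name__=="__main__":
    s=least_squares(res,[.473,-.162,np.radians(-67),.002],loss="soft_l1",x_scale=[.01,.01,.1,.001])
    print("bay mouth",s.x[:2].round(4),"yaw",np.degrees(s.x[2]).round(2),"leadin",s.x[3].round(4),"rms mm",np.std(s.fun).round(3))
    x,y,yaw=s.x[:3];rx=np.array([np.cos(yaw),np.sin(yaw),0]);M=np.array([x,y,.104])
    P=M+.0945*rx;P[2]=.177;print("plunger",P.round(4),"px",proj(p,P).round(1))
    bx,by,bz=bayaxes(yaw)
    print("hook px",proj(p,M-.024*by+.0083*bz).round(1),"seat",proj(p,M+.008*bz).round(1))
    print("yaw grey/white",[ (lambda q:np.degrees(np.arctan2(q[1,1]-q[0,1],q[1,0]-q[0,0])).round(2))(back(s.x,e)) for e in ([(331,151),(440,157)],[(331,240.3),(430,245.5)])])
    np.save("bay.npy",s.x)
E
python3 fit.py
```

```text
[[289.7, 160.0], [289.0, 169.0], [288.2, 178.0], [287.9, 187.0], [287.3, 196.0], [286.7, 205.0], [286.1, 214.0], [285.4, 223.0]]
[[329.9, 182.0], [328.9, 191.0], [327.9, 200.0], [326.9, 209.0], [325.5, 218.0], [329.0, 227.0]]
[[292.0, 237.9], [301.0, 238.6], [310.0, 238.9], [319.0, 239.7]]
line [-6.500000e-02  3.000209e+02] 24 24 0.12
line [-3.01000e-02  3.34174e+02] 6 18 0.26
line [5.790000e-02 2.211065e+02] 12 12 0.09
bay mouth [ 0.481  -0.1601] yaw -70.81 leadin 0.0023 rms mm 0.388
plunger [ 0.512  -0.2493  0.177 ] px [156.9 201.6]
hook px [310.2 180.8] seat [307.8 210.1]
yaw grey/white [np.float64(179.87), np.float64(179.71)]
```

```bash
cat > fit2.py <<'E'
from fit import *
for r in (185,200,215,225): print(r,g[r,318:336].astype(int).tolist())
cs=range(350,425,3)
T=np.array([(c,edge(g[:,c],int(151+(c-331)*.055)-4,int(151+(c-331)*.055)+6,-1)) for c in cs])
D=np.array([(c,edge(g[:,c],int(240.3+(c-331)*.052)-5,int(240.3+(c-331)*.052)+5,1)) for c in cs])
T,D=clean(T,1),clean(D,1)
# column profile through the mouth
print("col305",g[222:244,305].astype(int).tolist())
v=[.4767,-.165,np.radians(-70)]
for e in(T,D,L,Rr,B):
    q=back(v,e);print(q.mean(0).round(4), "slope deg",np.degrees(np.arctan(np.polyfit(q[:,0],q[:,1],1)[0])).round(2) if np.ptp(q[:,0])>.02 else np.degrees(np.arctan(np.polyfit(q[:,1],q[:,0],1)[0])).round(2))
E
python3 fit2.py
```

```text
[[289.7, 160.0], [289.0, 169.0], [288.2, 178.0], [287.9, 187.0], [287.3, 196.0], [286.7, 205.0], [286.1, 214.0], [285.4, 223.0]]
[[329.9, 182.0], [328.9, 191.0], [327.9, 200.0], [326.9, 209.0], [325.5, 218.0], [329.0, 227.0]]
[[292.0, 237.9], [301.0, 238.6], [310.0, 238.9], [319.0, 239.7]]
line [-6.500000e-02  3.000209e+02] 24 24 0.12
line [-3.01000e-02  3.34174e+02] 6 18 0.26
line [5.790000e-02 2.211065e+02] 12 12 0.09
185 [65, 70, 64, 72, 68, 58, 86, 98, 100, 98, 97, 115, 137, 141, 139, 141, 143, 139]
200 [54, 66, 62, 61, 62, 81, 100, 96, 96, 99, 123, 143, 141, 141, 136, 139, 141, 137]
215 [44, 47, 50, 43, 54, 60, 80, 100, 116, 140, 140, 141, 138, 139, 138, 143, 137, 138]
225 [43, 53, 44, 48, 49, 49, 49, 103, 148, 139, 141, 137, 141, 141, 141, 140, 140, 139]
line [5.810000e-02 1.312796e+02] 25 25 0.13
line [4.850000e-02 2.254405e+02] 17 25 0.36
col305 [50, 47, 48, 46, 49, 53, 51, 56, 48, 43, 45, 50, 50, 54, 50, 53, 59, 159, 203, 223, 231, 234]
[-0.0611 -0.0396] slope deg -0.97
[-0.0645  0.0371] slope deg -0.71
[ 0.0138 -0.003 ] slope deg 1.01
[-0.0197  0.0048] slope deg -3.13
[-0.0057  0.035 ] slope deg -1.28
```

```bash
cat > fit3.py <<'E'
from fit2 import *
def cross(r):
    l=g[r];c=int(329.5-(r-185)*.11);
    for k in range(c+5,c-8,-1):
        if l[k]<120: return k+(120-l[k])/(l[k+1]-l[k])
Rt=clean(np.array([(cross(r),r) for r in range(182,228,3)]),0)
def res(v):
    return np.r_[back(v,L)[:,0]-v[3],back(v,Rt)[:,0]+v[3],back(v,T)[:,1]+v[4],back(v,D)[:,1]-v[4]]*1e3
s=least_squares(res,[.473,-.162,np.radians(-70),.016,.038],loss="soft_l1",x_scale=[.01,.01,.1,.001,.001])
print("bay mouth",s.x[:2].round(4),"yaw",np.degrees(s.x[2]).round(2),"half widths",s.x[3:].round(4),"rms mm",np.std(s.fun).round(3))
x,y,yaw=s.x[:3];rx=np.array([np.cos(yaw),np.sin(yaw),0]);M=np.array([x,y,.104])
P=M+.0945*rx;P[2]=.177;print("plunger",P.round(4),"px",proj(p,P).round(1))
bx,by,bz=bayaxes(yaw)
print("hook px",proj(p,M-.024*by+.0083*bz).round(1),"seat",proj(p,M+.008*bz).round(1),"bay",proj(p,M).round(1))
for c in((305,229.5),(325,229.5),(292,229.5)):print(back(s.x,[c]).round(4))
np.save("bay.npy",s.x[:3])
# overlay
im=cv2.imread("pics/w1.png");f=4
big=cv2.resize(im[125:250,150:350],None,fx=f,fy=f,interpolation=cv2.INTER_CUBIC)
def poly(X,col):
    q=np.array([(proj(p,a)-[150,125]+.5)*f for a in X]);cv2.polylines(big,[np.int32(q)],True,col,1)
for h,col in((0,(0,0,255)),(-.005,(0,200,0))):
    poly([M+a*.02625*by+b*.01425*bx+h*bz for a,b in((1,1),(1,-1),(-1,-1),(-1,1))],col)
poly([P+.018*np.array([np.cos(t),np.sin(t),0]) for t in np.linspace(0,6.28,40)],(255,0,255))
poly([P+[0,0,-.03]+.012*np.array([np.cos(t),np.sin(t),0]) for t in np.linspace(0,6.28,40)],(255,255,0))
for a in(-.008,.008):
    q=(proj(p,M-.024*by+.0083*bz+a*bx)-[150,125]+.5)*f;cv2.circle(big,tuple(np.int32(q)),4,(0,0,255),1)
cv2.imwrite("pics/w1o.png",big)
E
python3 fit3.py|tail -8
```

```text
[-0.0057  0.035 ] slope deg -1.28
line [-1.031000e-01  3.484387e+02] 16 16 0.15
bay mouth [ 0.4731 -0.163 ] yaw -71.13 half widths [0.0164 0.0382] rms mm 0.15
plunger [ 0.5037 -0.2525  0.177 ] px [155.9 190.7]
hook px [310.9 170.1] seat [308.3 200. ] bay [307.7 196.8]
[[-0.0001  0.0286]]
[[-0.0167  0.0277]]
[[0.0107 0.0292]]
```

View pics/w1o.png

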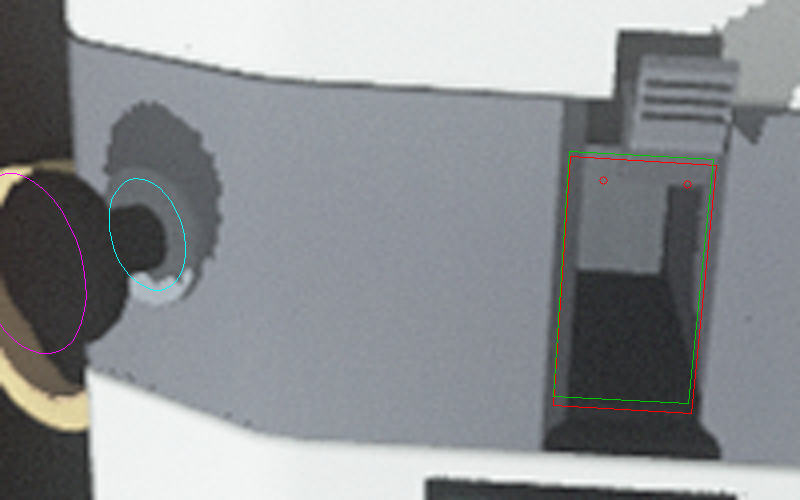

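Half of the edge evidence is ambiguous. The right-hand lead-in may look just like the deck, and the catch sits about 5 px right of my overlay. I'll take two closer views from other sides to settle it.

Run:
```python
from h import *
x,y,yaw=np.load("bay.npy");bx,by,bz=bayaxes(yaw);M=np.array([x,y,.104])
q=bayq(yaw,-1);out=[]
for i,(a,b,h) in enumerate(((-.003,.0,.10),(-.045,.0,.12))):
    movel(M+a*bx+b*by+h*bz,q,speed=.15);pause(.2)
    p=camera_params("wrist");np.savez(f"bay{i+2}.npz",**p)
    im=read_camera("wrist");cv2.imwrite(f"pics/w{i+2}.png",im[:,:,::-1])
    for n in ["catch_hook","bay","seat_end"]:
        print(n,[(np.round(d["at"],1).tolist(),round(d["confidence"],2)) for d in tip_of("wrist",n)][:1])
    c=proj(p,M).round().astype(int);print(c,c-[50,75])
    k=im[c[1]-75:c[1]+75,c[0]-50:c[0]+50,::-1]
    out.append(cv2.convertScaleAbs(cv2.resize(k,None,fx=4,fy=4,interpolation=cv2.INTER_CUBIC),alpha=1.5,beta=25))
cv2.imwrite("pics/w23.png",np.hstack(out));print(read_time_s())
```

```text
catch_hook [([286.7, 182.6], 0.59)]
bay [([283.2, 215.8], 0.77)]
seat_end [([286.1, 218.5], 0.82)]
[280 216] [230 141]
catch_hook [([224.9, 177.5], 0.89)]
bay [([226.4, 210.0], 0.6)]
seat_end [([224.9, 211.2], 0.63)]
[222 209] [172 134]
5.375
```

View pics/w23.png

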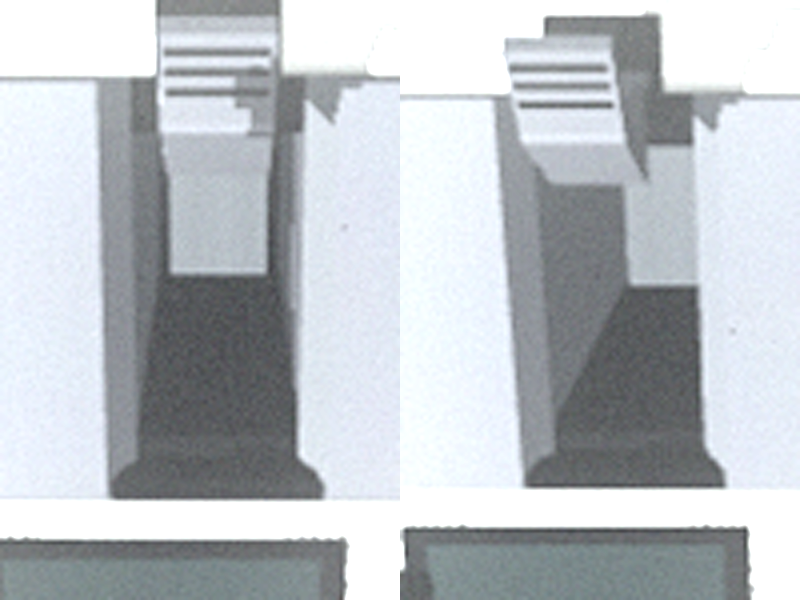

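View 2 (crop origin 230,141, ×4) shows the catch (157–280), the well floor (169–267) and the mouth's outer lead-in (112–324) all centred on crop x≈218, which is px 284.5. So the bay centre is about 4 px right of my first fit. A faint inner +y edge lies near crop row 432–455.

Run:
```python
from h import *
x,y,yaw=np.load("bay.npy");bx,by,bz=bayaxes(yaw);M=np.array([x,y,.104])
def bk(p,uv,h,M):
    o,d=ray(p,uv);P=o+d*((M+h*bz-o)@bz)/(d@bz);return np.array([(P-M)@bx,(P-M)@by])*1e3
p2=dict(np.load("bay2.npz"));p3=dict(np.load("bay3.npz"))
c2=lambda a,b:(230+a/4-.375,141+b/4-.375)
c3=lambda a,b:(172+(a-400)/4-.375,134+b/4-.375)
for nm,uv,h in(("outer L",c2(112,497),0),("outer R",c2(324,497),0),("inner L",c2(135,440),-.005),("inner R",c2(298,440),-.005),("inner faint",c2(216,433),-.005),("inner faint",c2(216,433),0),("plate",c2(218,275),-.08),("tab L",c2(157,130),.03),("tab R",c2(275,130),.03),("hookL",c2(167,176),.0083),("hookR",c2(267,176),.0083)):
    print("v2",nm,bk(p2,uv,h,M).round(1))
for nm,uv,h in(("outer L",c3(525,487),0),("outer R",c3(725,487),0),("inner L",c3(553,440),-.005),("inner R",c3(700,440),-.005),("faint",c3(630,432),-.005),("hookL",c3(545,183),.0083),("hookR",c3(645,183),.0083),("plate",c3(630,286),-.08)):
    print("v3",nm,bk(p3,uv,h,M).round(1))
for p,i,pts in((p2,2,((286.7,182.6),(283.2,215.8),(286.1,218.5))),(p3,3,((224.9,177.5),(226.4,210),(224.9,211.2)))):
    print("net",[bk(p,u,h,M).round(1).tolist() for u,h in zip(pts,(.0083,0,.008))])
im=cv2.imread("pics/w2.png").mean(2)
print(im[240:268,275:295].mean(1).round().tolist())
print(im[216,250:320].round().tolist())
```

```text
v2 outer L [15.9 36.4]
v2 outer R [-21.3  36.5]
v2 inner L [11.9 27.8]
v2 inner R [-16.9  27.8]
v2 inner faint [-2.4 26.5]
v2 inner faint [-2.4 24.2]
v2 plate [-2.8 21.4]
v2 tab L [  5.7 -35.6]
v2 tab R [-10.7 -35.5]
v2 hookL [  5.2 -23.5]
v2 hookR [-10.5 -23.5]
v3 outer L [16.6 36.3]
v3 outer R [-21.   36.4]
v3 inner L [11.9 28.9]
v3 inner R [-16.  29.]
v3 faint [-2.8 27.3]
v3 hookL [  7.1 -24. ]
v3 hookR [ -9.8 -24. ]
v3 plate [ 7.8 21.4]
net [[-4.4, -24.8], [-2.1, 0.0], [-4.0, -0.9]]
net [[-4.5, -25.3], [-2.9, 0.5], [-3.2, -1.2]]
[44.0, 43.0, 44.0, 43.0, 44.0, 44.0, 44.0, 44.0, 45.0, 45.0, 50.0, 51.0, 50.0, 50.0, 51.0, 47.0, 46.0, 47.0, 48.0, 47.0, 49.0, 52.0, 53.0, 52.0, 51.0, 59.0, 153.0, 193.0]
[147.0, 142.0, 144.0, 145.0, 145.0, 122.0, 79.0, 79.0, 85.0, 80.0, 86.0, 79.0, 80.0, 71.0, 64.0, 59.0, 62.0, 61.0, 60.0, 42.0, 41.0, 36.0, 41.0, 41.0, 39.0, 42.0, 44.0, 36.0, 39.0, 43.0, 43.0, 37.0, 40.0, 43.0, 43.0, 40.0, 43.0, 44.0, 36.0, 42.0, 43.0, 39.0, 47.0, 44.0, 39.0, 45.0, 40.0, 45.0, 42.0, 37.0, 50.0, 56.0, 76.0, 98.0, 98.0, 121.0, 139.0, 139.0, 139.0, 139.0, 139.0, 138.0, 139.0, 139.0, 137.0, 142.0, 141.0, 136.0, 138.0, 141.0]
```

Run:
```python
from h import *
x,y,yaw=np.load("bay.npy");bx,by,bz=bayaxes(yaw);M=np.array([x,y,.104])
M2=M-.0024*bx+.0003*by; M2+= bz*0
np.save("bayM.npy",M2);print(M2)
movel(read_eef_pos()+.08*bz,speed=.2)
move_ptp([.417,.242,.215],down(np.radians(95)));pause(.3)
p=camera_params("wrist");np.savez("hold.npz",**p,eef=read_eef_pos(),rot=read_tcp_rot())
im=read_camera("wrist");cv2.imwrite("pics/h1.png",im[:,:,::-1])
for n in ["cartridge_end","short_cartridge","holder"]:
    print(n,[(np.round(d["at"],1).tolist(),round(d["confidence"],2)) for d in tip_of("wrist",n)][:3])
print(proj(p,[.417,.242,.108]),read_time_s())
c=proj(p,[.417,.242,.108]).round().astype(int);o=np.maximum(c-[100,75],0);print(o)
cv2.imwrite("pics/h1c.png",cv2.resize(im[o[1]:o[1]+150,o[0]:o[0]+200,::-1],None,fx=4,fy=4,interpolation=cv2.INTER_CUBIC))
```

```text
[ 0.47276767 -0.16107591  0.10262342]
cartridge_end [([145.1, 128.0], 0.79), ([276.9, 220.4], 0.55)]
short_cartridge [([287.1, 252.8], 0.85)]
holder [([119.3, 259.1], 0.67), ([289.7, 253.9], 0.25)]
[283.53976983 214.60162191] 7.4583
[184 140]
```

View pics/h1c.png

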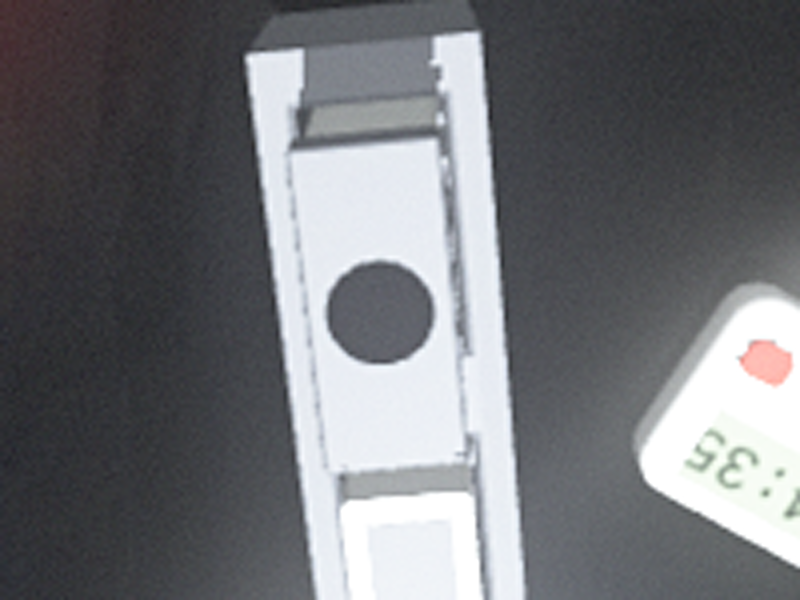

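The crop shows the long cartridge's dark pad at px (278.6,217.6), and its end face corners are clear: crop (290,148), (437,137), (467,458), (330,470). The short cartridge is below it and the timer is to the right.

Run:
```python
from h import *
p2=dict(np.load("bay2.npz"));M2=np.load("bayM.npy");x,y,yaw=np.load("bay.npy")
M3=onz(p2,proj(p2,M2),.104);np.save("bayM.npy",M3);print("bay",M3.round(4))
p=dict(np.load("hold.npz"))
f=lambda a,b:np.array([184+a/4-.375,140+b/4-.375])
C=np.array([onz(p,f(*c),.108) for c in((290,148),(437,137),(467,458),(330,470))])
pad=onz(p,f(380,312),.108);ctr=C.mean(0)
e1=C[3]-C[0]+C[2]-C[1];e2=C[1]-C[0]+C[2]-C[3]
print("pad",pad.round(4),"ctr",ctr.round(4),"len",np.linalg.norm(e1)/2,"wid",np.linalg.norm(e2)/2,"ang long",np.degrees(np.arctan2(e1[1],e1[0])),"ang short",np.degrees(np.arctan2(e2[1],e2[0])))
print("holder edges", [np.degrees(np.arctan2(*(b-a)[1::-1])) for a,b in((onz(p,f(245,55),.06),onz(p,f(315,595),.06)),(onz(p,f(482,35),.06),onz(p,f(525,595),.06)))])
```

```text
bay [ 0.4719 -0.1603  0.104 ]
pad [0.4195 0.2388 0.108 ] ctr [0.4189 0.239  0.108 ] len 0.05871245060555507 wid 0.024493513390588216 ang long 10.536239834080478 ang short 99.81768415488187
holder edges [np.float64(10.376526301063947), np.float64(10.312120428609191)]
```

Run:
```python
from h import *
d=.006;q=down(np.radians(100.3));c=np.array([.4193,.2389,.108])
move_ptp(c+[0,0,.06],q)
print(read_ft_force().round(2))
movel(c-[0,0,d],q,speed=.1)
move_gripper(.02,40);print("gap",read_finger_gap(),read_grasp_force(),read_eef_pos().round(4),read_ft_force().round(1))
movel(c+[0,0,.09],q,speed=.12)
pause(.2);print("gap",read_finger_gap(),read_grasp_force(),read_ft_force().round(2),read_ft_torque().round(3),read_eef_pos().round(4),read_time_s())
p=camera_params("wrist");im=read_camera("wrist");cv2.imwrite("pics/g1.png",im[:,:,::-1])
e=read_eef_pos()+[0,0,d]
print("pad",proj(p,e).round(1),[ (np.round(k["at"],1).tolist(),round(k["confidence"],2)) for k in tip_of("wrist","cartridge_end")][:2])
M=np.load("bayM.npy");yaw=np.load("bay.npy")[2];bx,by,bz=bayaxes(yaw)
for h in(.16,.12,.03):
    k=inverse_kinematics(M+h*bz,bayq(yaw,-1));print(np.round(k,2),limits(k))
```

```text
[-0.93  0.   -0.26]
gap 0.025288706656064638 40.4423962533474 [0.4197 0.2388 0.1024] [-0.1 -0.2  2.2]
gap 0.025374321471477425 39.9675927311182 [-0.17 -0.08 -2.15] [ 0.017 -0.023 -0.003] [0.4187 0.2386 0.1971] 10.3
pad [282.2 309.1] [([148.7, 113.9], 0.77), ([280.8, 309.8], 0.76)]
[ 0.24  0.01 -0.57  2.22  0.73  1.05  1.15] 0.284011456171239
[ 0.26  0.07 -0.55  2.24  0.81  0.99  1.1 ] 0.26040440265117626
[ 0.28  0.24 -0.46  2.26  1.03  0.86  0.96] 0.23596906287966446
```

View pics/g1.png

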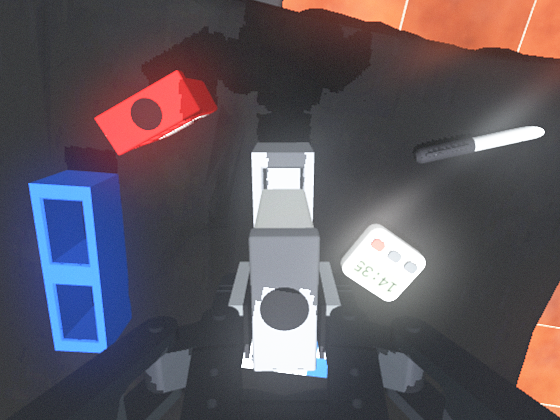

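The long cartridge is held centred, its pad at (284,309) against a predicted (282,309). The holder keeps the short one. Now to the bay.

```bash
cat >> h.py <<'E'
D=.0056
def load():
    M=np.load("bayM.npy");yaw=np.load("bay.npy")[2];return M,yaw,bayaxes(yaw),bayq(yaw,-1)
def state(M,ax):
    e=read_eef_pos()-M;f=read_ft_force();return np.round([e@a*1e3 for a in ax],1).tolist(),np.round([f@a for a in ax],1).tolist()
E
python3 - <<'E'
from h import *
M,yaw,ax,q=load();bx,by,bz=ax
movel(read_eef_pos()+[0,0,.06],speed=.2)
move_ptp(M+.17*bz,q)
t=M+(.115-D)*bz;cmd=t.copy()
for i in range(2):
    movel(cmd,q,speed=.1);pause(.3);cmd=cmd+(t-read_eef_pos())
movel(cmd,q,speed=.05);pause(.3)
print(state(M,ax),(cmd-t).round(4),"rot err deg",np.degrees((R.from_quat(q).inv()*R.from_quat(read_tcp_rot())).magnitude()).round(2),read_time_s())
p=camera_params("wrist");im=read_camera("wrist");cv2.imwrite("pics/i1.png",im[:,:,::-1])
np.savez("i1.npz",**p)
np.save("cmdoff.npy",cmd-t)
print([ (np.round(k["at"],1).tolist(),round(k["confidence"],2)) for n in("cartridge_end","bay","catch_hook") for k in tip_of("wrist",n)[:1]],proj(p,M).round(1),proj(p,M-.024*by+.0083*bz).round(1))
E
```

```text
([0.0, 0.0, 109.4], [-0.8, -0.4, -1.5]) [0. 0. 0.] rot err deg 0.0 14.1833
[([282.5, 309.0], 0.62), ([283.4, 181.8], 0.65)] [283.2 213. ] [283.2 182.1]
```

View pics/i1.png

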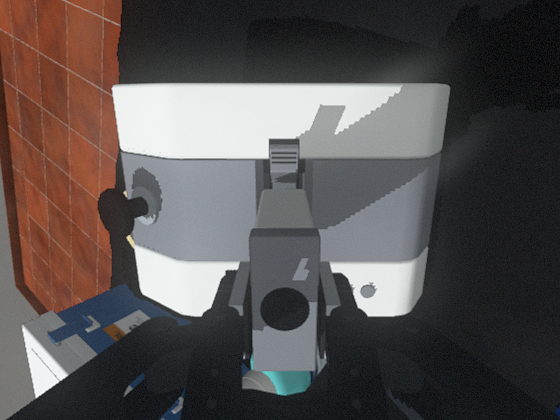

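Aligned: the detected hook (283.4,181.8) matches its projection (283.2,182.1). I'll insert in small steps and yield to side forces.

Run:
```python
from h import *
M,yaw,ax,q=load();bx,by,bz=ax
f0=read_ft_force();off=np.zeros(3);h=.1094
while h>.0235:
    h=max(h-.005,.023)
    movel(M+h*bz+off,q,speed=.04)
    f=read_ft_force()-f0;l=np.array([f@a for a in ax])
    print(round(h*1e3,1),l.round(1).tolist(),(off@bx*1e3).round(2),(off@by*1e3).round(2),state(M,ax)[0])
    if l[2]>10: print("stop");break
    for k in(0,1):
        if abs(l[k])>1.5: off=off+ax[k]*np.clip(l[k]*1.5e-4,-6e-4,6e-4)
np.save("off.npy",off);print(read_time_s())
```

```text
104.4 [-0.2, -0.5, -1.2] 0.0 0.0 [-0.1, -0.5, 103.9]
99.4 [-0.4, 0.3, -1.6] 0.0 0.0 [-0.1, -0.4, 99.0]
94.4 [0.1, 0.1, -1.3] 0.0 0.0 [-0.1, -0.1, 94.1]
89.4 [-0.1, 0.6, -1.1] 0.0 0.0 [0.0, 0.4, 89.3]
84.4 [0.2, 1.5, -1.3] 0.0 0.0 [-0.0, 0.3, 84.3]
79.4 [0.8, 1.4, -1.9] 0.0 0.0 [-0.0, 0.2, 79.2]
74.4 [-0.3, 2.2, -0.4] 0.0 0.0 [-0.1, 0.2, 74.2]
69.4 [-0.6, 2.5, -1.9] -0.0 0.32 [-0.0, 0.3, 69.1]
64.4 [0.1, 1.5, -1.2] -0.0 0.69 [-0.1, 0.4, 64.1]
59.4 [0.4, 0.8, -1.3] 0.0 0.93 [-0.1, 0.5, 59.0]
54.4 [0.0, 0.8, -0.9] 0.0 0.93 [-0.1, 0.6, 54.1]
49.4 [0.1, 0.3, -0.4] 0.0 0.93 [-0.1, 0.6, 49.1]
44.4 [0.7, 0.5, -1.3] 0.0 0.93 [-0.1, 0.7, 44.1]
39.4 [1.1, -0.5, -1.9] 0.0 0.93 [-0.1, 0.7, 39.1]
34.4 [0.7, -0.5, -0.9] 0.0 0.93 [-0.1, 0.7, 34.1]
29.4 [0.3, -0.2, -0.8] 0.0 0.93 [-0.0, 0.7, 29.1]
24.4 [0.0, -1.4, -2.2] 0.0 0.93 [-0.0, 0.7, 24.1]
23.0 [-0.4, -0.2, -0.8] 0.0 0.93 [0.0, 0.7, 22.9]
19.3083
```

```bash
cat > push.py <<'E'
from h import *
M,yaw,ax,q=load();bx,by,bz=ax;off=.0007*by
move_gripper(.05,40);print("open",read_finger_gap(),state(M,ax))
movel(M+.085*bz+off,q,speed=.12)
move_gripper(0.,40);pause(.2);f0=read_ft_force();print("closed",read_finger_gap())
movel(M+.052*bz+off,q,speed=.08)
h=.052;log=[];peak=0
while h>.0232:
    h-=.001;movel(M+h*bz+off,q,speed=.02)
    f=read_ft_force()-f0;l=[round(float(f@a),1) for a in ax];z=round(float((read_eef_pos()-M)@bz)*1e3,1)
    print(round(h*1e3,1),z,l);peak=max(peak,l[2])
    if l[2]>24 or (z<25.8): break
print(read_time_s())
E
python3 push.py
```

```text
open 0.050000444500500535 ([0.3, 1.8, 23.4], [-0.7, -0.5, -0.8])
closed -1.225302732793073e-05
51.0 51.4 [-0.3, -0.4, 0.1]
50.0 50.1 [-0.2, -0.5, 0.2]
49.0 48.9 [-0.2, 0.4, 0.4]
48.0 47.9 [-0.8, 0.0, 0.4]
47.0 46.9 [-0.5, 0.4, 0.8]
46.0 45.9 [-0.3, -0.4, -0.0]
45.0 44.9 [-0.5, -0.8, 0.8]
44.0 43.9 [-0.1, -0.7, -0.4]
43.0 43.2 [-0.3, 0.1, 2.5]
42.0 42.4 [-1.1, -1.3, 6.6]
41.0 41.5 [-0.4, -2.5, 7.9]
40.0 40.6 [0.2, -2.7, 8.8]
39.0 39.8 [-0.2, -3.5, 11.1]
38.0 39.0 [-0.0, -3.5, 12.2]
37.0 38.3 [0.7, -4.2, 15.3]
36.0 37.5 [-0.3, -4.8, 16.0]
35.0 35.6 [-0.7, -2.6, 9.7]
34.0 34.6 [0.1, -2.5, 9.3]
33.0 33.6 [-0.8, -3.1, 8.9]
32.0 32.6 [-0.2, -2.8, 8.4]
31.0 31.6 [-0.2, -2.4, 9.5]
30.0 30.6 [-1.1, -2.7, 10.4]
29.0 29.6 [0.3, -4.0, 9.8]
28.0 28.6 [-0.7, -3.5, 10.4]
27.0 27.5 [-0.8, -4.2, 11.2]
26.0 25.9 [0.7, -1.4, 3.5]
25.0 24.6 [-0.4, -1.3, 2.2]
28.3833
```

The catch clicked: force dropped from 11 to 3.5 to 2.2 N. I'll back off, check and press the plunger.

Run:
```python
from h import *
M,yaw,ax,q=load();bx,by,bz=ax
movel(M+.12*bz,q,speed=.15);pause(.2)
p=camera_params("wrist");im=read_camera("wrist");cv2.imwrite("pics/s1.png",im[:,:,::-1])
P=M+.0945*np.array([np.cos(yaw),np.sin(yaw),0]);P[2]=.177
def see(n): return [(np.round(k["at"],1).tolist(),round(k["confidence"],2)) for k in tip_of("wrist",n)[:1]]
print("end",see("cartridge_end"),"expect home",proj(p,M+.008*bz).round(1),"17 up",proj(p,M+.025*bz).round(1),"plunger",P.round(4),see("plunger_top"),proj(p,P).round(1))
qd=down(yaw+np.pi)
move_ptp(P+[0,0,.08],qd);pause(.3);f0=read_ft_force()
movel(P+[0,0,.023],qd,speed=.1)
z=P[2]+.023
while z>P[2]-.008:
    z-=.0015;movel([P[0],P[1],z],qd,speed=.025)
    f=read_ft_force()-f0;a=read_eef_pos();print(round((z-P[2])*1e3,1),round((a[2]-P[2])*1e3,1),f.round(1).tolist())
    if f[2]>16:break
print(read_time_s())
```

```text
end [([285.5, 216.6], 0.94)] expect home [282.8 213.9] 17 up [282.8 222.2] plunger [ 0.5025 -0.2498  0.177 ] [] [113.4 213. ]
21.5 22.2 [-0.2, 1.0, -0.2]
20.0 20.0 [-0.7, 0.0, -0.8]
18.5 18.8 [-0.5, 2.5, 1.1]
17.0 17.3 [-0.9, 1.6, 1.3]
15.5 15.7 [-0.9, 1.5, 1.5]
14.0 14.2 [-0.0, 1.9, 3.5]
12.5 12.7 [-0.1, 1.4, 3.6]
11.0 11.2 [-0.9, 1.5, 4.2]
9.5 9.8 [-0.7, 0.9, 4.6]
8.0 8.5 [-0.9, 0.1, 4.6]
6.5 7.1 [0.1, 1.4, 6.2]
5.0 5.8 [-0.9, 1.1, 6.7]
3.5 4.7 [-2.3, 1.2, 8.0]
2.0 4.6 [-4.6, 2.5, 13.8]
0.5 4.4 [-6.4, 3.2, 20.6]
35.35
```

View pics/s1.png

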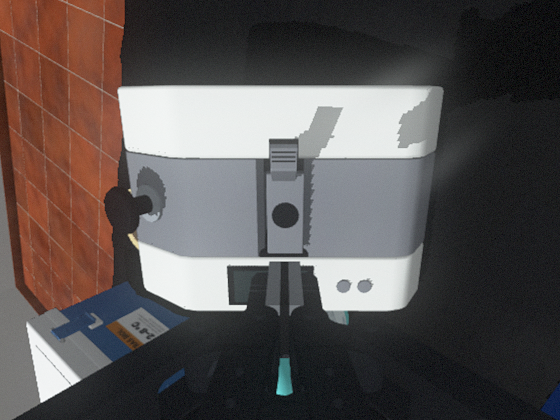

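The cartridge is home: its pad is at (285,215) under the catch. The plunger reached its stop after 14 mm. I'll release it and check the scene.

Run:
```python
from h import *
e=read_eef_pos()
movel([e[0],e[1],.23],speed=.06)
movel([e[0],e[1],.33],speed=.15);pause(.5)
im=read_camera("scene");cv2.imwrite("pics/e.png",im[:,:,::-1])
b=cv2.imread("pics/scene0.png")
k=np.hstack([cv2.resize(z[110:340,180:400],None,fx=1.8,fy=1.8,interpolation=cv2.INTER_CUBIC) for z in(b,im[:,:,::-1])])
cv2.imwrite("pics/ec.png",k);print(k.shape,read_ft_force().round(1),read_time_s())
```

```text
(414, 792, 3) [ 0.6  0.  -0.3] 37.7417
```

View pics/ec.png

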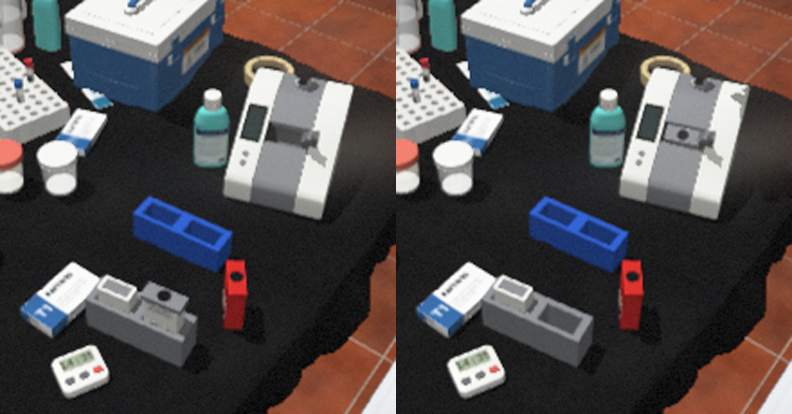

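The before and after crops match: bottle, timer, carton and short cartridge have not moved. The cartridge is seated in the bay with its pad at crop (683,135).

```bash
python3 -c "
from bench import *
print(sign_off())"
```

```text
the job is handed in; nothing more can be done
None
```

The long cartridge is seated in the bay with the catch clicked over its end, the plunger was pressed to its stop and released, the short cartridge and bystanders were not disturbed, and the job was handed in at about 38 s.

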